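Tighten a copier's lens retainer with the pin spanner

TASK

Take the two-pin spanner from its blue stand, fit its pins into the two holes of the brass retaining ring sunk in the copier's optics unit, turn the ring clockwise fully home and nip it up against its stop to 0.45 N m: well over the 0.24 N m it takes to turn, never above 0.55 N m. Press gently, and touch the ring with nothing but the spanner. Then put the spanner back upright in its stand, let go, and leave the other things on the bench where they are.

Things in the scene. Friction and masses are not known exactly. Their poses are not given: they have to be found in the camera images.
- spanner: Loose pin spanner, 71 mm tall, about 0.13 kg; a half turn about z changes nothing. Origin midway between its two pin tips, z up. Steel pins, 5 mm diameter, chamfered, at x = -20 and +20 mm, stick 11 mm down (z 0 to 11 mm) from a steel crossbar 52 x 18 x 10 mm (x, y, z; z 11 to 21 mm) that carries the handle.
- spanner_grip (a point): Centre of the spanner's flat orange handle, 46 mm above the pin tips. The handle is 36 mm wide (spanner x), 14 mm thick (spanner y) and 50 mm tall (21 to 71 mm above the pin tips); grip it across the 14 mm.
- stand: Fixed blue stand, base 110 x 70 x 8 mm, origin at the centre of its underside. A ridge 28 mm long (x), its top 22 mm up, carries the crossbar between the pins, 3.5 mm play each way in x. Two walls along x, 60 mm long, 30 mm high, inner faces at y = -11.5 and +11.5 mm, keep it upright. Stored: spanner origin on the stand's z axis, 11 mm up, x along the stand's x (either way round).
- optics_unit: Fixed copier optics unit: black box 150 x 130 x 50 mm (x, y, z), origin at the centre of its underside; on its top a grey round mount of 76 mm outer and 60 mm inner diameter, rim 64 mm above the origin.
- lens_ring: Brass ring, 59 mm outer diameter, green glass in its 22 mm opening. Turns only, about its z axis (up), the axis of the mount and of the optics unit. Origin on that axis, 10 mm below the ring's top face; that face is 4 mm below the mount's rim. Two holes, 6 mm diameter, chamfered, 6 mm deep, at x = -20 and +20 mm of the ring; pins bottomed, the spanner's origin is 4 mm above the ring's.
- ring_turn (a joint): Turn of the ring, rad, growing clockwise seen from above: 0 loose, 1.5 home at a hard stop; at 0 its x axis is along the optics unit's x. The pins' play in the holes is taken up first. Friction and a spring washer resist with 0.15 N m, rising to 0.24 N m just before the stop; at the stop it rises at once. It stays where left. Over 0.55 N m, or 25 N of push, damages it.
- jar: Bystander: closed jar, 44 mm diameter, 50 mm high, origin at the centre of its underside.
- gear: Bystander: white plastic gear, 53 mm diameter, 22 mm high, origin at the centre of its underside.
- screwdriver: Bystander: screwdriver lying flat on the bench.
Mind the look-alikes: they are no part of the job. Of the things that look like the spanner, the largest one is meant. Of the things that look like the stand, the larger one is meant.

How it is judged:
By the outcome, as a careful person would: the job done as asked, in the order asked, and still so for the second after the job is handed in, with the robot touching nothing.
It also fails if it takes over 72 s, if anything falls off the work surface, if the arm or the gripper's body presses on something with over 40 N, if the wrist force passes 120 N, or if a joint passes its speed limit or range.

ROBOT

A 6-joint arm with a two-finger parallel gripper is mounted at the origin on the work surface. World frame = base frame: x ahead of the robot, y to its left, z up, the work surface at z = 0. Lengths are in m, angles in degrees, forces in N, time in s.
With the tool pointing down it reaches from about 0.4 to 0.825 m from the base axis. Payload 7 kg.
Tool frame: the origin (TCP) lies midway between the tips of the shut fingers; the grasp point (between the pads) lies 19 mm behind it; z points along the fingers, y is the direction in which the jaws open and shut (so a half turn about z gives the same grasp; the last joint's range is limited). The gripper opens to 88 mm and grips with 3 to 60 N. Pads are 19 mm wide; open, the fingers measure 130 mm over their backs; the gripper's body (78 mm by 193 mm) begins 47 mm behind the grasp point.
Start: joints at [-52.878, 20.546, 0.682, 0, -70.136, -16.507], TCP at [0.238, -0.632, 0.227] pointing down, gripper open.
Joint ranges: [-176.03, 176.03], [-82.01, 121.73], [-58.28, 71.71], [-173.87, 95.51], [-174.79, -0.11], [-173.66, 173.66]. Speed limits (degrees/s): [136.94, 136.94, 172.46, 180, 180, 180].

INTERFACE

Orientations are given as [roll, pitch, yaw] about the fixed x, y, z axes, in that order (R = Rz(yaw) Ry(pitch) Rx(roll)).
In Python, from plant import ctrl, snapshot gives the robot as it stands.
- The arm moves only by the shell command python3 -m pendant 'ROWS'. ROWS is JSON, a list of rows, each a list of 7 numbers: the shift along the tool's x, y, z in m, then the turn, a rotation vector about the tool's x, y, z in rad, then the opening, from -1 (shut) to 1 (fully open), so that 0 is half open. In form: [[x, y, z, ax, ay, az, jaw], ...]. A call has 1 to 12 rows; each row is the pose to reach, as a shift and turn from the pose commanded when the call began, along the tool's axes at that moment; what a row does not reach only later rows make up. A row lasts 1/8 s, in which the tool goes at most 62.5 mm and 10.7 degrees, less where a joint would pass 70% of its speed; a pose out of reach is approached as far as the arm can. A call with a gripper value outside its range is refused whole. The fingers move at their own pace and stop on an object; the grip force is fixed at half the most. Time passes only in rows, so rows that repeat a pose let the fingers close. It gives the time, the measured TCP pose, the force and the opening at its end, in the units of the state.
- ctrl.get_obs(): the state, without advancing time (a new reading comes with each control period).
- snapshot(name): name is "side" or "top" or "wrist"; returns a dict with "image" (480x640x3 uint8, blue, green, red), "mtx" (3x3 intrinsics, pixels), "k1" (the pictures are not rectified: a ray, as slopes to the right and down, at radius r is drawn at 1 + k1 r^2 times it, then the intrinsics apply), "eye" and "attitude" of the camera in the world; the wrist camera has in their place "tool_from_camera" (4x4, takes a point from camera to tool coordinates, whose origin is the TCP and whose axes are the flange's). Camera axes: x right, y up, looking along -z (the intrinsics and any distortion apply to the point x, -y, -z); pixel columns grow to the right and rows downward; lengths in m; the calibration is good to about 2 mm. A picture is of the moment at which its call begins: read the wrist's pose just before it. There is no depth.
- ctrl.close_job(): hands the job in, once; it reports no verdict.
The state is a dict: "clock": time; "joint_pos": joint angles; "qvel": joint speeds; "tau": joint torques, N m; "tool_pos": TCP position; "orientation": TCP orientation; "force": force on the tool from outside, world axes, zero at the start; "moment": the same for the moment, N m; "opening": finger opening in m.
Only numpy, scipy, OpenCV 4.12 (cv2) and the standard library are available. Lean on these libraries where they do the work, as an engineer would, in place of code of your own. Each camera call takes 0.05 s, during which the arm holds its last target.

## Working session

There is one attempt and no reset: what is moved stays moved. The work goes in short steps, Python scripts to look and compute and a shell command to move; the robot and the scene stay as the last step left them, time stands still between calls to the robot, and variables do not carry over. Pictures are saved under pics/ and viewed, and the job is handed in when it is done.

```bash
ls; mkdir -p pics; python3 - <<'E'
from plant import ctrl,snapshot
import cv2
print(ctrl.get_obs())
for n in("side","top","wrist"):
    s=snapshot(n); cv2.imwrite(f"pics/{n}0.png",s["image"]); print({k:v for k,v in s.items() if k!="image"})
E
```

```text
pics
{'clock': 0.0, 'joint_pos': array([-5.28773509e+01,  2.05928467e+01,  6.35444400e-01, -2.08700391e-02,
       -7.01363754e+01, -1.65073948e+01]), 'qvel': array([ 0.02600955, -0.03277344,  0.05165899, -0.05491865,  0.11020861,
       -0.01348043]), 'tau': array([-2.57476012e-05, -5.82713449e+01,  2.93054062e+01,  6.99748322e+00,
        6.92470014e-03, -2.23899474e-04]), 'tool_pos': array([ 0.23747953, -0.63133227,  0.22561709]), 'orientation': array([ 1.79904513e+02, -7.83805075e-03, -1.59391846e+02]), 'force': array([ 0.02261104, -0.07737162, -0.53305583]), 'moment': array([0.00938867, 0.00077978, 0.01166126]), 'opening': 0.08773668645956341}
{'mtx': array([[498.58135542,   0.        , 325.65574777],
       [  0.        , 498.58135542, 240.37073483],
       [  0.        ,   0.        ,   1.        ]]), 'k1': -0.05315840773659581, 'eye': array([0.38485174, 0.75219168, 0.53362704]), 'attitude': array([  57.50386543,   -0.90450646, -163.75117037])}
{'mtx': array([[532.3093943 ,   0.        , 319.80410874],
       [  0.        , 532.3093943 , 233.45923867],
       [  0.        ,   0.        ,   1.        ]]), 'k1': -0.059038602978398816, 'eye': array([0.46318261, 0.04476981, 0.98360572]), 'attitude': array([ 9.07101849e+00,  1.73420599e-02, -8.96893052e+01])}
{'mtx': array([[352.28070915,   0.        , 313.68887673],
       [  0.        , 352.28070915, 242.79330429],
       [  0.        ,   0.        ,   1.        ]]), 'k1': -0.005204444871902853, 'tool_from_camera': array([[-9.29552896e-04,  9.64460750e-01,  2.64224521e-01,
         7.08935986e-02],
       [ 9.99999516e-01,  8.11045883e-04,  5.57595958e-04,
         1.50544488e-03],
       [ 3.23481206e-04,  2.64224911e-01, -9.64461037e-01,
        -1.58313821e-01],
       [ 0.00000000e+00,  0.00000000e+00,  0.00000000e+00,
         1.00000000e+00]])}
```

View pics/top0.png

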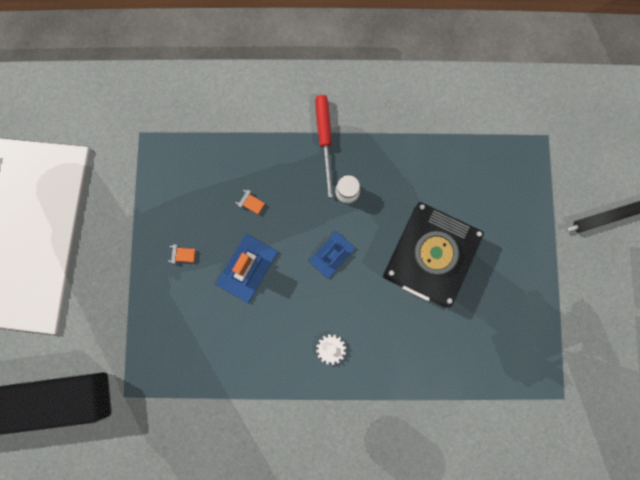

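View pics/side0.png

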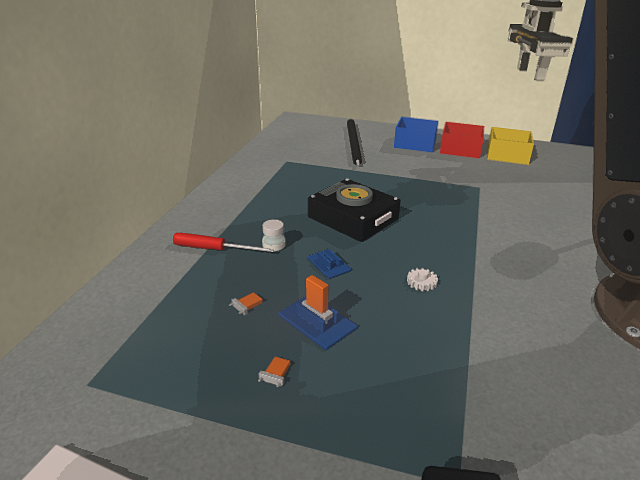

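View pics/wrist0.png

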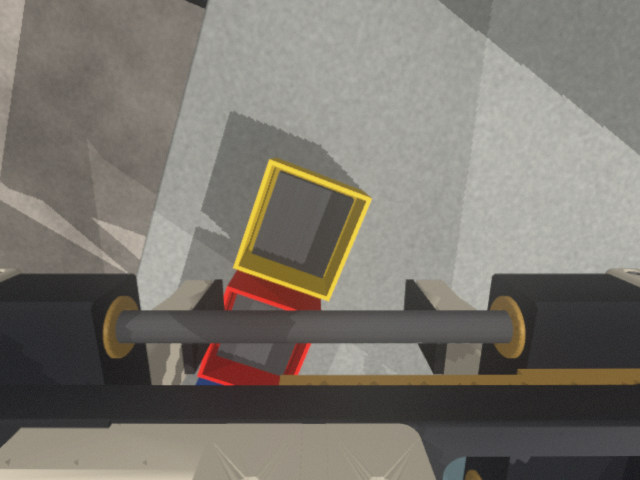

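The top view shows three orange spanners. One stands in the large blue stand at about (243,265); the two lying flat at (251,202) and (183,254) look smaller. There are two blue stands, the large one at (247,267) and a small one at (333,255). The optics unit is at (436,254), with the jar at (347,188), the gear at (331,349) and the screwdriver at (326,140). I choose the spanner at (243,265), and will check it in a close crop.

```bash
cat > h.py <<'E'
import numpy as np, cv2
from scipy.spatial.transform import Rotation as R
from plant import ctrl, snapshot
def cam(s, obs=None):
    if "eye" in s:
        return np.array(s["eye"]), R.from_euler("xyz",s["attitude"],degrees=True).as_matrix()
    T=np.eye(4); T[:3,:3]=R.from_euler("xyz",obs["orientation"],degrees=True).as_matrix(); T[:3,3]=obs["tool_pos"]
    T=T@s["tool_from_camera"]; return T[:3,3],T[:3,:3]
def rays(s,px,obs=None):
    eye,A=cam(s,obs); px=np.asarray(px,float).reshape(-1,1,2)
    u=cv2.undistortPoints(px,s["mtx"],np.array([s["k1"],0,0,0.])).reshape(-1,2)
    d=np.c_[u[:,0],-u[:,1],-np.ones(len(u))]@A.T
    return eye,d
def plane(s,px,z,obs=None):
    e,d=rays(s,px,obs); return e+d*((z-e[2])/d[:,2])[:,None]
def proj(s,P,obs=None):
    e,A=cam(s,obs); c=(np.atleast_2d(P)-e)@A
    u=np.c_[c[:,0]/-c[:,2],-c[:,1]/-c[:,2]]; r=(u**2).sum(1,keepdims=True)
    return (u*(1+s["k1"]*r))*s["mtx"][0,0]+s["mtx"][:2,2]
E
python3 - <<'E'
from h import *
s=snapshot("top"); im=s["image"]; hsv=cv2.cvtColor(im,cv2.COLOR_BGR2HSV)
def blobs(lo,hi,z,minA=40):
    m=cv2.inRange(hsv,lo,hi)
    c,_=cv2.findContours(m,cv2.RETR_EXTERNAL,cv2.CHAIN_APPROX_NONE)
    for k in c:
        if cv2.contourArea(k)<minA: continue
        P=plane(s,k.reshape(-1,2),z)[:,:2]
        r=cv2.minAreaRect((P*1000).astype(np.float32)); M=cv2.moments(k)
        print(np.round([M['m10']/M['m00'],M['m01']/M['m00']],1),"ctr mm",np.round(r[0],1),"size",np.round(r[1],1),"ang",round(r[2],1))
print("orange z82");blobs((5,150,120),(16,255,255),.082)
print("orange z10");blobs((5,150,120),(16,255,255),.010)
print("blue z8");blobs((105,120,50),(125,255,255),.008)
print("brass z60");blobs((16,90,80),(32,255,255),.060)
print("green");blobs((40,80,40),(90,255,255),.058,20)
cv2.imwrite("pics/crop1.png",cv2.resize(im[180:310,160:360],None,fx=4,fy=4,interpolation=cv2.INTER_CUBIC))
cv2.imwrite("pics/crop2.png",cv2.resize(im[190:315,375:495],None,fx=5,fy=4.8,interpolation=cv2.INTER_CUBIC))
E
```

```text
orange z82
[240.9 263.2] ctr mm [555.1 179.8] size [13.3 32.7] ang 62.8
[185.2 254.6] ctr mm [569.3 275.9] size [31.1 21.9] ang 85.5
[253.6 204.1] ctr mm [657.8 160.9] size [30.3 22.2] ang 58.1
orange z10
[240.9 263.2] ctr mm [562.5 190.6] size [14.4 35.3] ang 62.8
[185.2 254.6] ctr mm [577.7 294.4] size [33.6 23.7] ang 85.5
[253.6 204.1] ctr mm [673.4 170.2] size [32.8 24. ] ang 58.1
blue z8
[246.5 267.8] ctr mm [554.8 180.4] size [ 69.8 108.7] ang 60.9
[331.6 254.4] ctr mm [580.2  23.6] size [48.2 76.2] ang 48.5
brass z60
[436.3 252.2] ctr mm [ 579. -158.] size [56.5 56.7] ang 0.2
green
[436.  252.3] ctr mm [ 578.3 -158.4] size [17.7 19.6] ang 88.5
```

View pics/crop1.png

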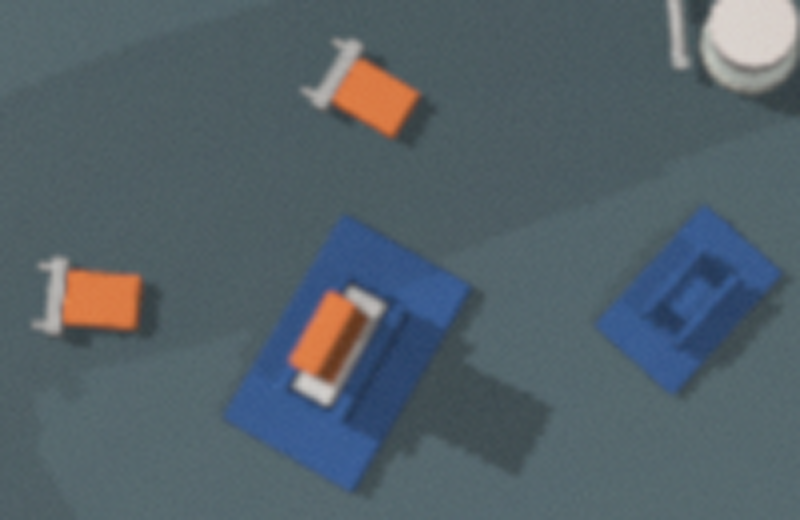

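View pics/crop2.png

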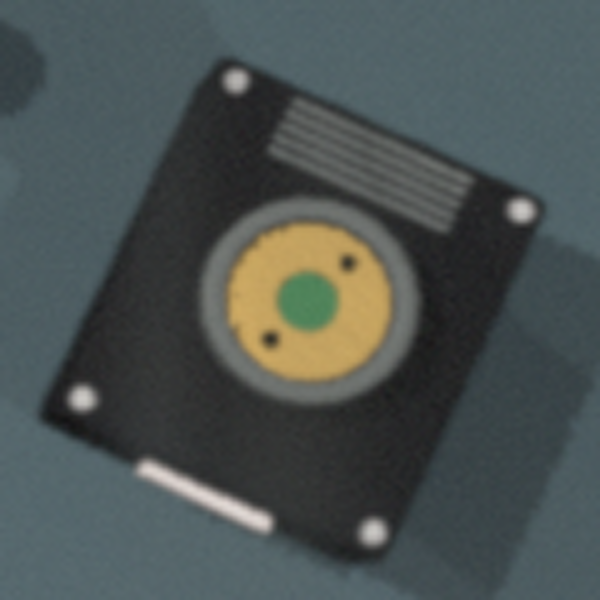

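The crop confirms the choice: a full-size spanner standing in the large stand, at crop (325,335). Both look-alikes lie flat and are smaller. The ring holes are at crop2 (348,262) and (270,340). Next I look at the ring from the wrist camera.

```bash
cat >> h.py <<'E'
def delta(target,yaw):
    o=ctrl.get_obs(); Rm=R.from_euler("xyz",o["orientation"],degrees=True); 
    Rt=R.from_euler("xyz",[180,0,yaw],degrees=True)
    d=Rm.inv().apply(np.array(target)-o["tool_pos"]); rv=(Rm.inv()*Rt).as_rotvec()
    print("shift",np.round(d,4),"rot",np.round(rv,4))
def st():
    o=ctrl.get_obs(); print(round(o["clock"],2),"p",np.round(o["tool_pos"],4),"rpy",np.round(o["orientation"],2),"F",np.round(o["force"],2),"M",np.round(o["moment"],3),"op",round(o["opening"],4),"j",np.round(o["joint_pos"],1))
E
python3 -c "
from h import *
delta([.579,-.158,.15],-44)"
```

```text
shift [-0.4863  0.3229  0.0763] rot [ 8.0000e-04  9.0000e-04 -2.0139e+00]
```

```bash
python3 -m pendant '[[-0.486,0.323,0.04,0,0,-2.01,1],[-0.486,0.323,0.04,0,0,-2.01,1],[-0.486,0.323,0.04,0,0,-2.01,1],[-0.486,0.323,0.076,0,0,-2.01,1],[-0.486,0.323,0.076,0,0,-2.01,1],[-0.486,0.323,0.076,0,0,-2.01,1],[-0.486,0.323,0.076,0,0,-2.01,1],[-0.486,0.323,0.076,0,0,-2.01,1],[-0.486,0.323,0.076,0,0,-2.01,1],[-0.486,0.323,0.076,0,0,-2.01,1],[-0.486,0.323,0.076,0,0,-2.01,1],[-0.486,0.323,0.076,0,0,-2.01,1]]'
python3 -m pendant '[[0,0,0,0,0,0,1],[0,0,0,0,0,0,1],[0,0,0,0,0,0,1]]'
python3 - <<'E'
from h import *
st(); o=ctrl.get_obs(); s=snapshot("wrist"); cv2.imwrite("pics/w1.png",s["image"])
print(proj(s,[[.579,-.158,.06]],o))
np.savez("w1.npz",image=s["image"],**{k:o[k] for k in("tool_pos","orientation")})
E
```

```text
clock: 1.7
tool_pos: [0.5788, -0.1579, 0.1502]
orientation: [180.0, 0.0, -44.2]
force: [0.3, -0.4, 0.1]
opening: 0.0875
clock: 2.08
tool_pos: [0.5787, -0.1587, 0.1507]
orientation: [-180.0, -0.0, -44.3]
force: [0.6, -0.2, -0.5]
opening: 0.0873
2.08 p [ 0.5787 -0.1587  0.1507] rpy [-1.7999e+02 -1.0000e-02 -4.4310e+01] F [ 0.61 -0.24 -0.48] M [-0.029  0.114  0.06 ] op 0.0873 j [  3.3  16.9 -15.1  -0.  -58.   42.4]
[[313.78155065 245.23495045]]
```

View pics/w1.png

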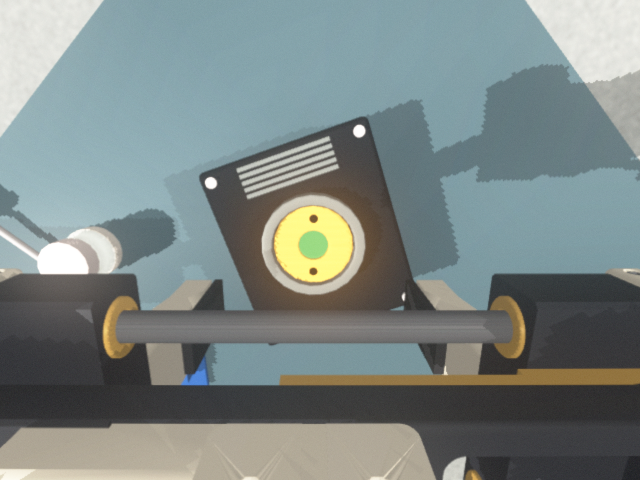

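The ring is centred at about (314,245) with its holes at (313,218) and (313,271), almost along the tool's x already. Now I measure it precisely.

```bash
python3 - <<'E'
from h import *
s=snapshot("wrist"); d=np.load("w1.npz"); o=ctrl.get_obs(); im=s["image"]
g=cv2.cvtColor(im,cv2.COLOR_BGR2GRAY); hsv=cv2.cvtColor(im,cv2.COLOR_BGR2HSV)
m=cv2.inRange(hsv,(16,100,120),(34,255,255)); 
c,h=cv2.findContours(m,cv2.RETR_CCOMP,cv2.CHAIN_APPROX_NONE)
for k,hh in zip(c,h[0]):
    a=cv2.contourArea(k)
    if a<15: continue
    pts=k.reshape(-1,2); P=plane(s,pts,.060,o)
    (x,y),r=cv2.minEnclosingCircle((P[:,:2]*1000).astype(np.float32)); e=P[:,:2].mean(0)
    print(a,pts.mean(0).round(1),"circ mm",round(x,1),round(y,1),"r",round(r,1),"mean",e.round(4))
# dark hole weighted centroids
hp=[]
for (u,v) in((313,218),(313,271)):
    w=g[v-7:v+8,u-7:u+8].astype(float); wt=np.clip(120-w,0,None); yy,xx=np.mgrid[v-7:v+8,u-7:u+8]
    hp.append([(wt*xx).sum()/wt.sum(),(wt*yy).sum()/wt.sum()])
hp=np.array(hp); P=plane(s,hp,.060,o); print(hp,P.round(4)); v=P[0]-P[1]
print("mid",P.mean(0),"len",np.linalg.norm(v),"ang",np.degrees(np.arctan2(v[1],v[0])))
# screws
sp=[]
for(u,v) in((211,183),(359,131),(405,297)):
    w=g[v-8:v+9,u-8:u+9].astype(float); wt=np.clip(w-150,0,None); yy,xx=np.mgrid[v-8:v+9,u-8:u+9]; sp.append([(wt*xx).sum()/wt.sum(),(wt*yy).sum()/wt.sum()])
S=plane(s,sp,.05,o); a=S[0]-S[1]; b=S[1]-S[2]; print("screw",S.round(4),np.degrees(np.arctan2(a[1],a[0])),np.degrees(np.arctan2(b[1],b[0])),np.linalg.norm(a),np.linalg.norm(b), "ctr",(S[0]+S[2])/2)
delta([.5548,.1802,.17],-29.1)
E
```

```text
85.0 [472.5 475.9] circ mm 325.4 -110.4 r 7.3 mean [ 0.326  -0.1097]
3778.0 [461.3 378.6] circ mm 410.7 -161.6 r 148.0 mean [ 0.4133 -0.1651]
955.5 [510.2 326.8] circ mm 424.5 -219.8 r 28.2 mean [ 0.4237 -0.2216]
993.5 [117.3 326.4] circ mm 637.9 -1.8 r 28.6 mean [ 0.6393 -0.001 ]
4733.0 [313.  243.6] circ mm 579.7 -157.6 r 29.6 mean [ 0.58  -0.158]
22.5 [313.3 271.3] circ mm 565.0 -143.4 r 2.4 mean [ 0.5648 -0.1435]
665.0 [313.  244.3] circ mm 580.0 -158.0 r 11.2 mean [ 0.5799 -0.1579]
30.5 [313.4 218.2] circ mm 593.6 -171.8 r 2.6 mean [ 0.5937 -0.1718]
[[313.29050279 218.2849162 ]
 [312.97031039 270.99865047]] [[ 0.5937 -0.1717  0.06  ]
 [ 0.5651 -0.1435  0.06  ]]
mid [ 0.57939441 -0.15757128  0.06      ] len 0.0401479695168225 ang -44.68523060307697
screw [[ 0.6636 -0.1352  0.05  ]
 [ 0.6147 -0.2369  0.05  ]
 [ 0.4972 -0.1771  0.05  ]] 64.33770451258 -26.965750447629425 0.11284743179710288 0.13181601686253455 ctr [ 0.58039345 -0.15616626  0.05      ]
shift [-0.2536 -0.2259 -0.0193] rot [-1.000e-04 -1.000e-04 -2.648e-01]
```

```bash
python3 -m pendant '[[-0.2536,-0.2259,-0.019,0,0,-0.265,1],[-0.2536,-0.2259,-0.019,0,0,-0.265,1],[-0.2536,-0.2259,-0.019,0,0,-0.265,1],[-0.2536,-0.2259,-0.019,0,0,-0.265,1],[-0.2536,-0.2259,-0.019,0,0,-0.265,1],[-0.2536,-0.2259,-0.019,0,0,-0.265,1],[-0.2536,-0.2259,-0.019,0,0,-0.265,1],[-0.2536,-0.2259,-0.019,0,0,-0.265,1]]'
python3 - <<'E'
from h import *
st(); o=ctrl.get_obs(); s=snapshot("wrist"); im=s["image"]; cv2.imwrite("pics/w2.png",im)
hsv=cv2.cvtColor(im,cv2.COLOR_BGR2HSV)
for n,lo,hi,z in(("or",(4,140,120),(16,255,255),.082),("blue",(100,120,50),(128,255,255),.008)):
    c,_=cv2.findContours(cv2.inRange(hsv,lo,hi),cv2.RETR_EXTERNAL,cv2.CHAIN_APPROX_NONE)
    for k in c:
        if cv2.contourArea(k)<300: continue
        P=plane(s,k.reshape(-1,2),z,o)[:,:2]; r=cv2.minAreaRect((P*1000).astype(np.float32))
        print(n,k.reshape(-1,2).mean(0).round(1),np.round(r[0],1),np.round(r[1],1),round(r[2],1))
E
```

```text
clock: 3.18
tool_pos: [0.5544, 0.18, 0.1694]
orientation: [180.0, 0.0, -29.0]
force: [-0.9, -0.1, -0.2]
opening: 0.0876
3.17 p [0.5544 0.18   0.1694] rpy [ 1.7998e+02  1.0000e-02 -2.9040e+01] F [-0.88 -0.13 -0.24] M [-0.113  0.156 -0.015] op 0.0876 j [ 37.2  14.5 -15.8  -0.  -59.7  23.8]
or [195.5 260.2] [587.7 261.8] [28.3 19.6] 86.2
or [311.  239.6] [560.4 180.4] [13.6 41.8] 61.2
blue [314.2 225.2] [556.7 181.8] [ 69.  107.7] 60.9
blue [456.9 109.5] [582.   26.1] [49.1 76.1] 48.3
```

View pics/w2.png

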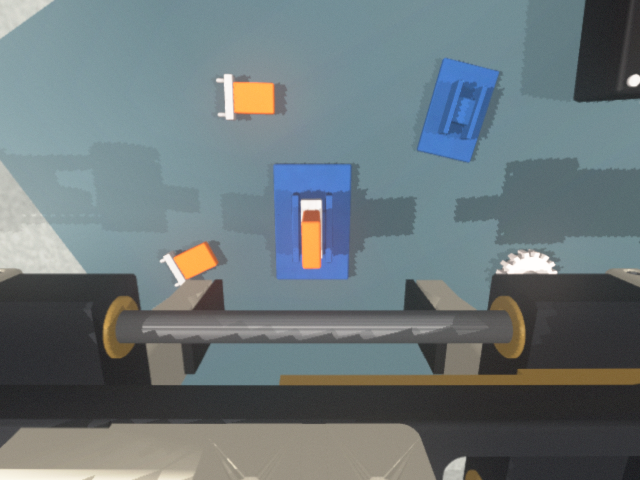

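```bash
python3 - <<'E'
from h import *
o=ctrl.get_obs(); s=snapshot("wrist"); im=s["image"]
cv2.imwrite("pics/w2c.png",cv2.resize(im[150:290,260:370],None,fx=4,fy=4,interpolation=cv2.INTER_CUBIC))
hsv=cv2.cvtColor(im,cv2.COLOR_BGR2HSV); m=cv2.inRange(hsv,(4,140,120),(16,255,255))[:,280:345]
for r in range(200,275,3):
    c=np.where(m[r])[0]+280
    if len(c): print(r,c.min(),c.max(),im[r,(c.min()+c.max())//2])
E
```

```text
212 304 317 [ 70  95 169]
215 303 318 [ 69  93 170]
218 303 318 [ 67  91 171]
221 302 318 [ 67 105 198]
224 301 319 [ 84 177 255]
227 301 319 [ 86 182 255]
230 301 319 [ 85 182 255]
233 301 319 [ 86 184 255]
236 301 319 [ 85 180 255]
239 301 319 [ 82 181 255]
242 301 319 [ 83 180 255]
245 301 319 [ 84 180 255]
248 301 319 [ 84 180 255]
251 302 319 [ 84 179 255]
254 302 319 [ 82 179 255]
257 302 319 [ 82 177 255]
260 302 319 [ 80 176 255]
263 302 319 [ 84 178 255]
266 303 319 [ 82 175 255]
```

View pics/w2c.png

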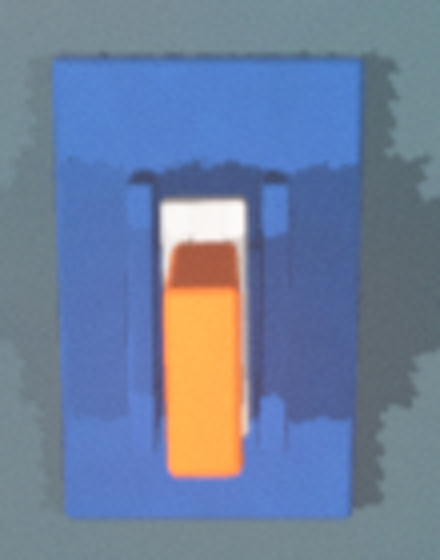

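```bash
python3 - <<'E'
from h import *
o=ctrl.get_obs(); s=snapshot("wrist")
P=plane(s,[[310.5,245.3],[310.2,224],[311,266]],.082,o); print(P.round(4)); v=P[1]-P[2]; print(np.degrees(np.arctan2(v[1],v[0])))
E
python3 -c "
from h import *
o=ctrl.get_obs(); s=snapshot('wrist')
p=plane(s,[[310.5,245.3]],.082,o)[0]; delta([p[0],p[1],.038],-29.1)"
```

```text
[[0.5569 0.1819 0.082 ]
 [0.5708 0.1744 0.082 ]
 [0.543  0.1893 0.082 ]]
-28.24150952425373
shift [ 0.0008 -0.0033  0.1316] rot [ 0.      0.     -0.0004]
```

```bash
python3 -m pendant '[[0.001,-0.0033,0.04,0,0,-0.007,1],[0.001,-0.0033,0.08,0,0,-0.007,1],[0.001,-0.0033,0.105,0,0,-0.007,1],[0.001,-0.0033,0.12,0,0,-0.007,1],[0.001,-0.0033,0.131,0,0,-0.007,1],[0.001,-0.0033,0.131,0,0,-0.007,1]]'
python3 -c "
from h import *
st()
s=snapshot('wrist');cv2.imwrite('pics/w3.png',s['image'])"
```

```text
clock: 4.12
tool_pos: [0.5571, 0.1826, 0.0383]
orientation: [180.0, 0.0, -28.7]
force: [-0.1, -0.1, 0.1]
opening: 0.0879
4.12 p [0.5571 0.1826 0.0383] rpy [ 1.7997e+02  1.0000e-02 -2.8660e+01] F [-0.13 -0.08  0.07] M [-0.058  0.211  0.015] op 0.0879 j [ 37.2  23.  -23.5  -0.  -43.5  24.1]
```

View pics/w3.png

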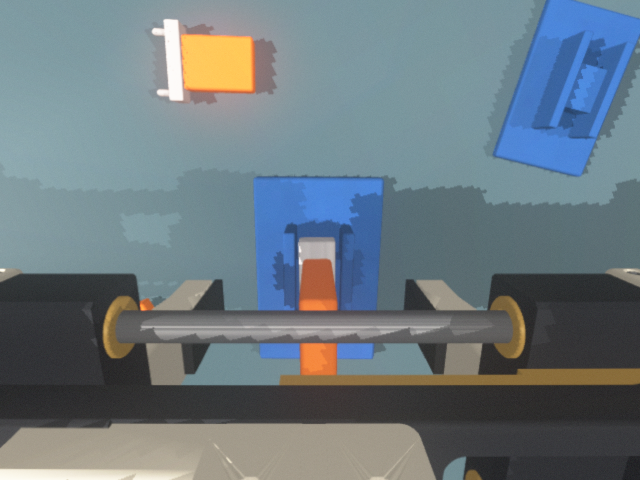

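```bash
python3 - <<'E'
from h import *
o=ctrl.get_obs(); s=snapshot("wrist"); np.set_printoptions(suppress=True,precision=5)
print(s["tool_from_camera"],s["mtx"]); e,A=cam(s,o); print(e,A)
Rm=R.from_euler("xyz",o["orientation"],degrees=True).as_matrix(); print(Rm, Rm.T@(e-o["tool_pos"]))
for z in (0,-.04): print(proj(s,[o["tool_pos"]+Rm@[0,0,z]],o))
im=s["image"]; hsv=cv2.cvtColor(im,cv2.COLOR_BGR2HSV); m=cv2.inRange(hsv,(4,140,120),(16,255,255))[:,280:345]
for r in (350,355,360,365,370):
    c=np.where(m[r])[0]+280; print(r,c.min(),c.max())
E
```

```text
[[-0.00093  0.96498  0.26233  0.06953]
 [ 1.       0.00075  0.0008  -0.00088]
 [ 0.00057  0.26233 -0.96498 -0.15832]
 [ 0.       0.       0.       1.     ]] [[352.28071   0.      313.68888]
 [  0.      352.28071 242.7933 ]
 [  0.        0.        1.     ]]
[0.6188  0.15035 0.19731] [[-0.48001  0.84673  0.22942]
 [-0.87726 -0.46303 -0.12654]
 [-0.00092 -0.262    0.96507]]
[[ 0.87771 -0.4792   0.00046]
 [-0.4792  -0.87771  0.00014]
 [ 0.00034 -0.00034 -1.     ]] [ 0.06953 -0.00088 -0.15832]
[[315.82493 295.45093]]
[[316.38584 338.68921]]
350 302 336
355 302 336
360 302 337
365 302 336
370 302 337
```

The reported wrist calibration changes by about 2 mm from call to call, so I'll average several readings.

```bash
python3 - <<'E'
from h import *
np.set_printoptions(suppress=True,precision=5)
T=np.array([snapshot("wrist")["tool_from_camera"] for _ in range(12)])
print(T[:,:3,3]); print(T.mean(0),"std",T.std(0)[:3])
e=[snapshot("top")["eye"] for _ in range(3)]; print(np.array(e))
Tm=T.mean(0); U,_,V=np.linalg.svd(Tm[:3,:3]); Tm[:3,:3]=U@V; np.save("tfc.npy",Tm)
E
```

```text
[[ 0.06953 -0.00088 -0.15832]
 [ 0.06953 -0.00088 -0.15832]
 [ 0.06953 -0.00088 -0.15832]
 [ 0.06953 -0.00088 -0.15832]
 [ 0.06953 -0.00088 -0.15832]
 [ 0.06953 -0.00088 -0.15832]
 [ 0.06953 -0.00088 -0.15832]
 [ 0.06953 -0.00088 -0.15832]
 [ 0.06953 -0.00088 -0.15832]
 [ 0.06953 -0.00088 -0.15832]
 [ 0.06953 -0.00088 -0.15832]
 [ 0.06953 -0.00088 -0.15832]]
[[-0.00093  0.96498  0.26233  0.06953]
 [ 1.       0.00075  0.0008  -0.00088]
 [ 0.00057  0.26233 -0.96498 -0.15832]
 [ 0.       0.       0.       1.     ]] std [[0. 0. 0. 0.]
 [0. 0. 0. 0.]
 [0. 0. 0. 0.]]
[[0.46318 0.04477 0.98361]
 [0.46318 0.04477 0.98361]
 [0.46318 0.04477 0.98361]]
```

```bash
python3 -m pendant '[[0,0.0012,0,0,0,0,1],[0,0.0012,0,0,0,0,-1],[0,0.0012,0,0,0,0,-1],[0,0.0012,0,0,0,0,-1],[0,0.0012,0,0,0,0,-1],[0,0.0012,0,0,0,0,-1]]'; python3 -c "
from h import *
st()"
```

```text
clock: 5.72
tool_pos: [0.5565, 0.1818, 0.0386]
orientation: [-180.0, -0.0, -28.6]
force: [-0.2, -0.4, 0.4]
opening: 0.0433
5.72 p [0.5565 0.1818 0.0386] rpy [-180.     -0.    -28.63] F [-0.17 -0.37  0.38] M [0.004 0.162 0.002] op 0.0433 j [ 37.2  22.9 -23.6   0.  -43.5  24.2]
```

```bash
python3 -m pendant '[[0,0,0,0,0,0,-1],[0,0,0,0,0,0,-1],[0,0,0,0,0,0,-1],[0,0,0,0,0,0,-1],[0,0,0,0,0,0,-1],[0,0,0,0,0,0,-1]]'; python3 -c "
from h import *
st()
s=snapshot('wrist');cv2.imwrite('pics/w4.png',s['image']);print(s['tool_from_camera'][:3,3])"
```

```text
clock: 6.48
tool_pos: [0.5565, 0.1818, 0.0385]
orientation: [180.0, 0.0, -28.6]
force: [-0.7, 0.6, 1.1]
opening: 0.0142
6.47 p [0.5565 0.1818 0.0385] rpy [180.     0.   -28.64] F [-0.68  0.57  1.08] M [-0.07   0.174  0.005] op 0.0142 j [ 37.2  22.9 -23.6  -0.  -43.5  24.2]
[ 0.06953268 -0.00088146 -0.15831608]
```

View pics/w4.png

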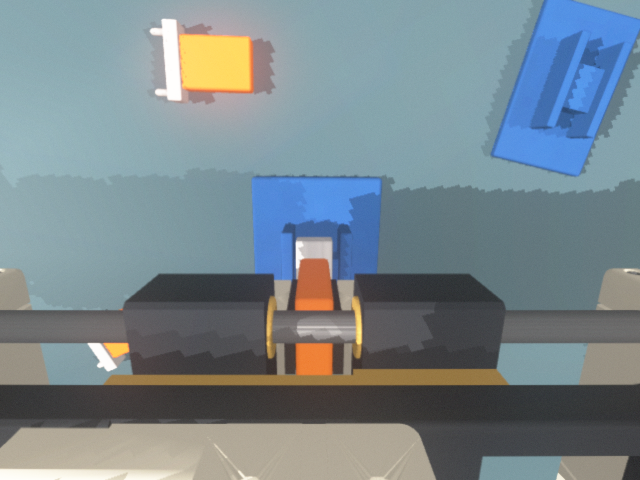

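Gripped at 14.2 mm opening, and the crossbar end shows at (315,245). I lift straight up.

```bash
python3 -m pendant '[[0,0,-0.006,0,0,0,-1],[0,0,-0.015,0,0,0,-1],[0,0,-0.03,0,0,0,-1],[0,0,-0.06,0,0,0,-1],[0,0,-0.11,0,0,0,-1],[0,0,-0.11,0,0,0,-1],[0,0,-0.11,0,0,0,-1]]'; python3 -c "
from h import *
st()
s=snapshot('wrist');cv2.imwrite('pics/w5.png',s['image']);print(s['tool_from_camera'][:3,3])
delta([.5794,-.1581,.115],-44.7)"
```

```text
clock: 7.4
tool_pos: [0.5563, 0.1818, 0.1493]
orientation: [-179.9, -0.0, -28.7]
force: [-0.2, -0.3, -1.7]
opening: 0.0141
7.4 p [0.5563 0.1818 0.1493] rpy [-1.7993e+02 -1.0000e-02 -2.8650e+01] F [-0.16 -0.32 -1.74] M [-0.069  0.21  -0.063] op 0.0141 j [ 37.2  15.7 -17.   -0.  -57.2  24.2]
[ 0.06953251 -0.0008814  -0.15831517]
shift [0.1834 0.2868 0.0334] rot [0.0003 0.0005 0.2801]
```

View pics/w5.png

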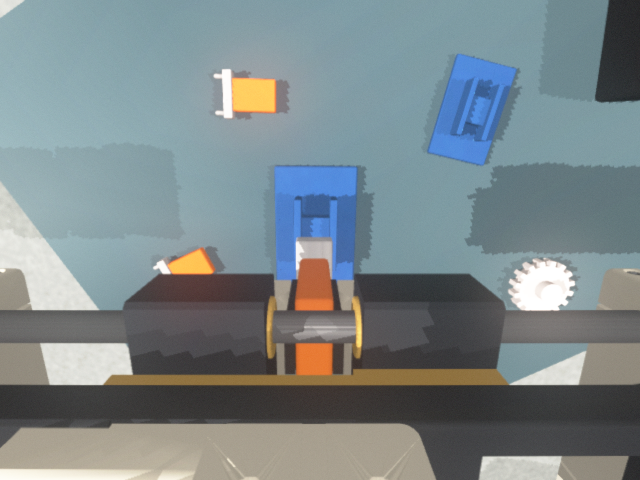

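The spanner is held upright, with the crossbar end at rows 238–260 and columns 296–333. Next I carry it over the ring.

```bash
python3 -m pendant '[[0.05,0.08,0,0,0,0.28,-1],[0.1,0.16,0,0,0,0.28,-1],[0.15,0.24,0,0,0,0.28,-1],[0.1834,0.2868,0.0,0,0,0.28,-1],[0.1834,0.2868,0.0,0,0,0.28,-1],[0.1834,0.2868,0.02,0,0,0.28,-1],[0.1834,0.2868,0.0334,0,0,0.28,-1],[0.1834,0.2868,0.0334,0,0,0.28,-1],[0.1834,0.2868,0.0334,0,0,0.28,-1],[0.1834,0.2868,0.0334,0,0,0.28,-1]]'; python3 -c "
from h import *
st()
s=snapshot('wrist');cv2.imwrite('pics/w6.png',s['image']);print(s['tool_from_camera'][:3,3])
cv2.imwrite('pics/w6c.png',cv2.resize(s['image'][150:290,250:390],None,fx=4,fy=4,interpolation=cv2.INTER_CUBIC))
"
```

```text
clock: 8.7
tool_pos: [0.5806, -0.1569, 0.1159]
orientation: [-180.0, -0.1, -44.6]
force: [-0.3, -0.0, -0.5]
opening: 0.0137
8.7 p [ 0.5806 -0.1569  0.1159] rpy [-1.7995e+02 -5.0000e-02 -4.4590e+01] F [-0.3 -0.  -0.5] M [-0.023  0.14  -0.027] op 0.0137 j [  3.5  19.  -17.2   0.  -53.7  41.9]
[ 0.06933784 -0.00051032 -0.15831689]
```

View pics/w6c.png

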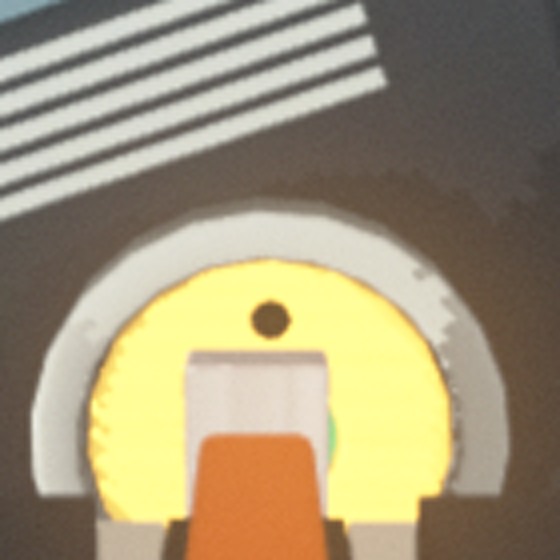

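```bash
python3 - <<'E'
from h import *
o=ctrl.get_obs(); s=snapshot("wrist"); im=s["image"]; st()
g=cv2.cvtColor(im,cv2.COLOR_BGR2GRAY).astype(float); hsv=cv2.cvtColor(im,cv2.COLOR_BGR2HSV)
e,A=cam(s,o); Rm=R.from_euler("xyz",o["orientation"],degrees=True).as_matrix()
def tool(px,z): return (plane(s,px,z,o)-o["tool_pos"])@Rm
u,v=317,230; w=g[v-7:v+8,u-7:u+8]; wt=np.clip(120-w,0,None); yy,xx=np.mgrid[v-7:v+8,u-7:u+8]
h=[(wt*xx).sum()/wt.sum(),(wt*yy).sum()/wt.sum()]; H=tool([h],.06)[0]
print("hole",h,H.round(4), plane(s,[h],.06,o))
# white crossbar: low saturation bright
m=((hsv[...,1]<60)&(hsv[...,2]>140)).astype(np.uint8)[225:265,285:345]
for r in range(0,40,2):
    c=np.where(m[r])[0]
    if len(c): print(r+225,c.min()+285,c.max()+285,len(c))
print("col col", [ (r,int(g[r,305]),int(g[r,322])) for r in range(232,246)])
b=(hsv[...,0]>15)&(hsv[...,0]<36)&(hsv[...,1]>90)&(hsv[...,2]>150)
print("left gold end", [(r,np.where(b[r,262:300])[0].max()+262, np.where(b[r,328:365])[0].min()+328) for r in range(240,262,3)])
P=np.argwhere(b[205:276,265:365])+[205,265]
# outer brass arc (upper half) circle fit
pts=[]
for c in range(276,360,2):
    rr=np.where(b[200:260,c])[0]
    if len(rr): pts.append([c,200+rr.min()-.5])
Q=plane(s,pts,.06,o)[:,:2]; Mx=np.c_[2*Q,np.ones(len(Q))]; sol=np.linalg.lstsq(Mx,(Q**2).sum(1),rcond=None)[0]
c=sol[:2]; rad=np.sqrt(sol[2]+c@c); print("ring ctr",c,"rad",rad)
ctr=np.array([c[0],c[1],.06]); print("ctr in tool",(ctr-o["tool_pos"])@Rm)
E
```

```text
8.8 p [ 0.5804 -0.1571  0.1159] rpy [-1.7995e+02 -5.0000e-02 -4.4610e+01] F [ 0.68 -0.93 -1.26] M [-0.054  0.15   0.015] op 0.0139 j [  3.5  19.  -17.3   0.  -53.7  41.9]
hole [np.float64(317.0680728667306), np.float64(229.57622243528283)] [0.0196 0.0014 0.0559] [[ 0.59356833 -0.17175105  0.06      ]]
225 285 286 2
239 298 330 33
241 297 330 34
243 297 331 35
245 296 331 36
247 296 331 36
249 297 331 35
251 297 331 35
253 297 331 35
255 297 331 35
257 297 331 35
259 297 331 8
261 297 331 7
263 297 331 5
col col [(232, 243, 236), (233, 243, 242), (234, 243, 243), (235, 242, 242), (236, 240, 240), (237, 216, 215), (238, 179, 179), (239, 173, 180), (240, 179, 178), (241, 209, 197), (242, 220, 211), (243, 221, 217), (244, 220, 216), (245, 221, 216)]
left gold end [(240, np.int64(295), np.int64(332)), (243, np.int64(295), np.int64(332)), (246, np.int64(295), np.int64(332)), (249, np.int64(295), np.int64(332)), (252, np.int64(295), np.int64(332)), (255, np.int64(295), np.int64(333)), (258, np.int64(295), np.int64(334)), (261, np.int64(295), np.int64(334))]
ring ctr [ 0.57916726 -0.1573873 ] rad 0.02986678509405316
ctr in tool [-0.00074233  0.00126417  0.05589882]
```

```bash
python3 - <<'E'
from h import *
o=ctrl.get_obs(); s=snapshot("wrist"); Rm=R.from_euler("xyz",o["orientation"],degrees=True).as_matrix()
def tool(px,dz): return ((plane(s,px,o["tool_pos"][2]-dz,o)-o["tool_pos"])@Rm).round(4)
print(tool([[313.9,240.6],[296,250],[332,250]],.0065),tool([[313.9,236.9],[297,237],[331,237]],.0165)); st()
print("handle top", tool([[315,258]],-.0435))
print(s["tool_from_camera"].round(5))
E
```

```text
[[ 0.0256 -0.0006  0.0065]
 [ 0.0209 -0.0093  0.0065]
 [ 0.0208  0.0082  0.0065]] [[ 0.0249 -0.0006  0.0165]
 [ 0.0248 -0.0092  0.0165]
 [ 0.0248  0.0082  0.0165]]
8.85 p [ 0.5803 -0.1573  0.1158] rpy [-1.7996e+02 -4.0000e-02 -4.4630e+01] F [ 0.13 -0.73 -1.11] M [-0.046  0.204  0.012] op 0.0139 j [  3.4  19.  -17.3   0.  -53.7  41.9]
handle top [[ 0.0327 -0.0002 -0.0435]]
[[-9.3000e-04  9.6493e-01  2.6252e-01  6.9340e-02]
 [ 1.0000e+00  6.9000e-04  1.0200e-03 -5.1000e-04]
 [ 8.0000e-04  2.6252e-01 -9.6493e-01 -1.5832e-01]
 [ 0.0000e+00  0.0000e+00  0.0000e+00  1.0000e+00]]
```

```bash
python3 -m pendant '[[0,0,0,0,0,0,-1],[0,0,0,0,0,0,-1],[0,0,0,0,0,0,-1],[0,0,0,0,0,0,-1]]'; cat > meas.py <<'E'
from h import *
st(); o=ctrl.get_obs(); s=snapshot("wrist"); im=s["image"]
g=cv2.cvtColor(im,cv2.COLOR_BGR2GRAY).astype(float); hsv=cv2.cvtColor(im,cv2.COLOR_BGR2HSV)
Rm=R.from_euler("xyz",o["orientation"],degrees=True).as_matrix(); p=o["tool_pos"]
def tool(px,z): return (plane(s,px,z,o)-p)@Rm
sub=g[215:237,305:330]; wt=np.clip(120-sub,0,None); yy,xx=np.mgrid[215:237,305:330]
h=[(wt*xx).sum()/wt.sum(),(wt*yy).sum()/wt.sum()]
b=(hsv[...,0]>15)&(hsv[...,0]<36)&(hsv[...,1]>90)&(hsv[...,2]>150)
# crossbar edges by gradient on hue-less: gold->white
L=[np.where(b[r,262:305])[0].max()+262.5 for r in range(243,250)]; Rr=[np.where(b[r,322:365])[0].min()+321.5 for r in range(243,250)]
mid=(np.mean(L)+np.mean(Rr))/2
T=tool([[mid,246]],p[2]-.0065)[0]; H=tool([h],.06)[0]
print("hole px",np.round(h,2),"hole tool",H.round(4),"bar mid px",mid,"bar y",T[1].round(4))
cv2.imwrite("pics/m%d.png"%int(o["clock"]*100),cv2.resize(im[150:290,250:390],None,fx=4,fy=4,interpolation=cv2.INTER_CUBIC))
E
python3 meas.py
```

```text
clock: 9.35
tool_pos: [0.58, -0.1579, 0.1151]
orientation: [180.0, 0.0, -44.7]
force: [0.8, -0.4, -1.9]
opening: 0.0142
9.35 p [ 0.58   -0.1579  0.1151] rpy [180.     0.   -44.69] F [ 0.79 -0.4  -1.91] M [-0.019  0.142  0.019] op 0.0142 j [  3.4  19.  -17.3  -0.  -53.7  41.9]
hole px [315.26 230.16] hole tool [0.0194 0.0002 0.0551] bar mid px 313.5 bar y -0.0008
```

```bash
python3 -m pendant '[[0,0.001,0.003,0,0,0,-1],[0,0.001,0.01,0,0,0,-1],[0,0.001,0.017,0,0,0,-1],[0,0.001,0.022,0,0,0,-1],[0,0.001,0.022,0,0,0,-1],[0,0.001,0.022,0,0,0,-1],[0,0.001,0.022,0,0,0,-1],[0,0.001,0.022,0,0,0,-1]]'; python3 - <<'E'
from h import *
st(); 
s=snapshot('wrist');im=s['image'];cv2.imwrite('pics/w7.png',cv2.resize(im[150:290,250:390],None,fx=4,fy=4,interpolation=cv2.INTER_CUBIC))
s=snapshot('side');im=s['image'];cv2.imwrite('pics/s7.png',cv2.resize(im[110:240,280:420],None,fx=5,fy=4.6,interpolation=cv2.INTER_CUBIC))
E
```

```text
clock: 10.4
tool_pos: [0.5794, -0.1586, 0.0934]
orientation: [-180.0, -0.0, -44.7]
force: [0.0, 0.1, -1.5]
opening: 0.0138
10.4 p [ 0.5794 -0.1586  0.0934] rpy [-1.7998e+02 -2.0000e-02 -4.4680e+01] F [ 0.02  0.06 -1.52] M [-0.061  0.173 -0.02 ] op 0.0138 j [  3.3  20.3 -18.7   0.  -51.   42. ]
```

View pics/w7.png

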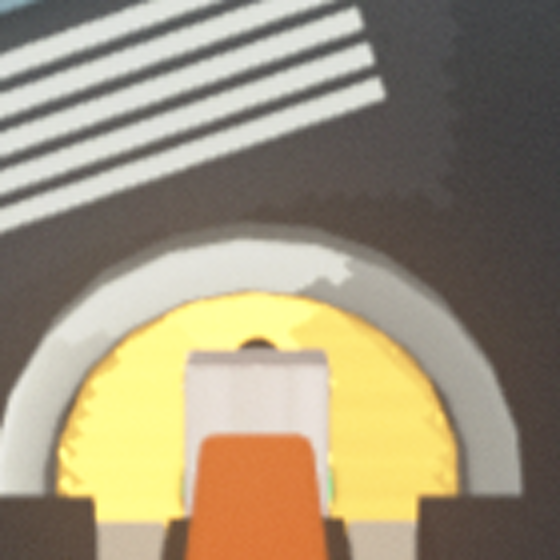

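View pics/s7.png

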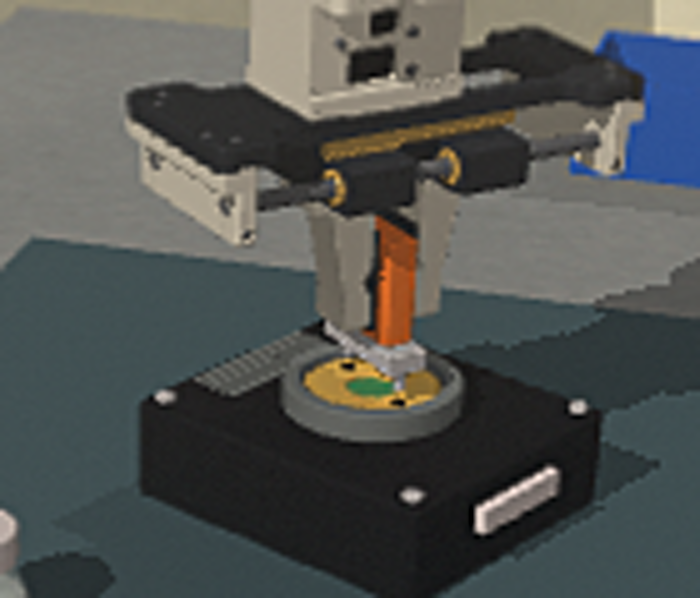

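The hole's far edge shows at crop (258,340), centred on the crossbar (middle about 257). In the side view the pins are above the holes. I descend in small steps and watch the force.

```bash
python3 -m pendant '[[0,0,0.002,0,0,0,-1],[0,0,0.004,0,0,0,-1],[0,0,0.0055,0,0,0,-1],[0,0,0.0065,0,0,0,-1],[0,0,0.007,0,0,0,-1]]'; python3 -c "
from h import *
st()"
```

```text
clock: 11.12
tool_pos: [0.5793, -0.1585, 0.0861]
orientation: [180.0, 0.0, -44.7]
force: [0.2, 0.3, -1.2]
opening: 0.0137
11.12 p [ 0.5793 -0.1585  0.0861] rpy [179.99   0.   -44.68] F [ 0.22  0.32 -1.17] M [-0.019  0.134 -0.037] op 0.0137 j [  3.3  20.8 -19.1   0.  -50.1  42. ]
```

```bash
python3 -m pendant '[[0,0,0.001,0,0,0,-1],[0,0,0.002,0,0,0,-1],[0,0,0.002,0,0,0,-1]]'; python3 -c "
from h import *
st()"
```

```text
clock: 11.5
tool_pos: [0.5792, -0.1586, 0.0841]
orientation: [180.0, 0.0, -44.7]
force: [0.4, -0.0, -0.8]
opening: 0.0135
11.5 p [ 0.5792 -0.1586  0.0841] rpy [ 1.800e+02  1.000e-02 -4.468e+01] F [ 0.39 -0.02 -0.82] M [ 0.049  0.078 -0.003] op 0.0135 j [  3.3  20.9 -19.2  -0.  -49.9  42. ]
```

```bash
python3 -m pendant '[[0,0,0.001,0,0,0,-1],[0,0,0.0015,0,0,0,-1],[0,0,0.0015,0,0,0,-1]]'; python3 - <<'E'
from h import *
st()
s=snapshot('wrist');im=s['image'];cv2.imwrite('pics/w8.png',cv2.resize(im[150:290,250:390],None,fx=4,fy=4,interpolation=cv2.INTER_CUBIC))
s=snapshot('side');im=s['image'];cv2.imwrite('pics/s8.png',cv2.resize(im[150:220,310:400],None,fx=8,fy=8,interpolation=cv2.INTER_CUBIC))
E
```

```text
clock: 11.88
tool_pos: [0.5793, -0.1586, 0.0826]
orientation: [180.0, 0.0, -44.7]
force: [-0.8, -0.0, -2.5]
opening: 0.0141
11.88 p [ 0.5793 -0.1586  0.0826] rpy [180.     0.   -44.68] F [-0.76 -0.01 -2.48] M [-0.002  0.188 -0.004] op 0.0141 j [  3.3  21.  -19.3  -0.  -49.7  42. ]
```

View pics/w8.png

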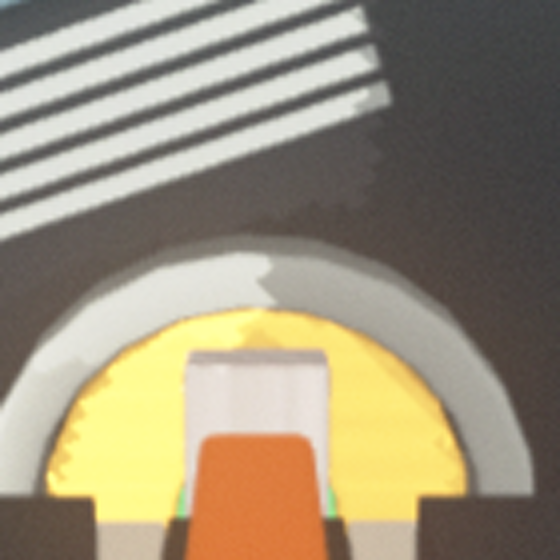

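View pics/s8.png

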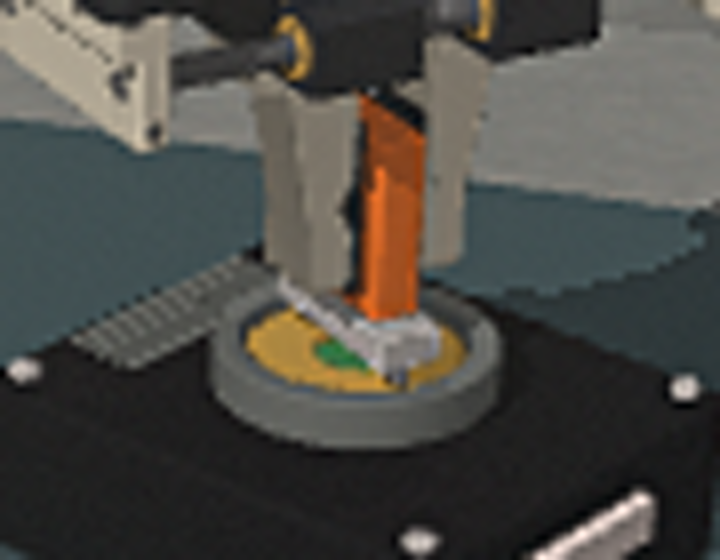

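The pins are in: the crossbar sits about 1 mm off the rim, the push force is nil, and the spanner hasn't slipped in the grip. Turning starts.

```bash
python3 -m pendant '[[0,0,0,0,0,0.05,-1],[0,0,0,0,0,0.1,-1],[0,0,0,0,0,0.15,-1],[0,0,0,0,0,0.2,-1]]'; python3 -c "
from h import *
st()"; python3 -m pendant '[[0,0,0,0,0,0.05,-1],[0,0,0,0,0,0.1,-1],[0,0,0,0,0,0.15,-1],[0,0,0,0,0,0.2,-1]]';python3 -c "
from h import *
st()"
```

```text
clock: 12.48
tool_pos: [0.5794, -0.1585, 0.0827]
orientation: [-180.0, -0.0, -56.2]
force: [-0.9, -0.5, -1.7]
opening: 0.014
12.47 p [ 0.5794 -0.1585  0.0827] rpy [-1.7999e+02 -1.0000e-02 -5.6210e+01] F [-0.89 -0.52 -1.66] M [0.052 0.056 0.17 ] op 0.014 j [  3.3  21.  -19.3   0.  -49.7  30.5]
clock: 12.98
tool_pos: [0.5795, -0.1584, 0.0827]
orientation: [-180.0, -0.0, -67.7]
force: [0.6, 1.9, -1.8]
opening: 0.0139
12.97 p [ 0.5795 -0.1584  0.0827] rpy [-1.7998e+02 -1.0000e-02 -6.7670e+01] F [ 0.58  1.86 -1.8 ] M [ 0.199 -0.127  0.205] op 0.0139 j [  3.3  21.  -19.3  -0.  -49.7  19. ]
```

The moment about z is 0.17–0.20 N m with low lateral force, so the ring is turning. I continue.

```bash
python3 -m pendant '[[0,0,0,0,0,0.05,-1],[0,0,0,0,0,0.1,-1],[0,0,0,0,0,0.15,-1],[0,0,0,0,0,0.2,-1],[0,0,0,0,0,0.25,-1],[0,0,0,0,0,0.3,-1]]'; python3 -c "
from h import *
st()"; python3 -m pendant '[[0,0,0,0,0,0.05,-1],[0,0,0,0,0,0.1,-1],[0,0,0,0,0,0.15,-1],[0,0,0,0,0,0.2,-1],[0,0,0,0,0,0.25,-1]]';python3 -c "
from h import *
st()
s=snapshot('wrist');im=s['image'];cv2.imwrite('pics/w9.png',im)"
```

```text
clock: 13.72
tool_pos: [0.5798, -0.1584, 0.0827]
orientation: [-180.0, 0.0, -84.9]
force: [0.7, 0.9, -1.9]
opening: 0.014
13.72 p [ 0.5798 -0.1584  0.0827] rpy [-179.95    0.    -84.85] F [ 0.73  0.9  -1.93] M [ 0.297 -0.309  0.194] op 0.014 j [  3.3  21.  -19.3  -0.  -49.7   1.8]
clock: 14.35
tool_pos: [0.5799, -0.1583, 0.0827]
orientation: [-179.9, 0.0, -99.2]
force: [3.0, 0.3, -2.1]
opening: 0.0139
14.35 p [ 0.5799 -0.1583  0.0827] rpy [-1.7994e+02  1.0000e-02 -9.9170e+01] F [ 2.96  0.25 -2.09] M [ 0.252 -0.579  0.21 ] op 0.0139 j [  3.3  21.  -19.3  -0.  -49.7 -12.5]
```

View pics/w9.png

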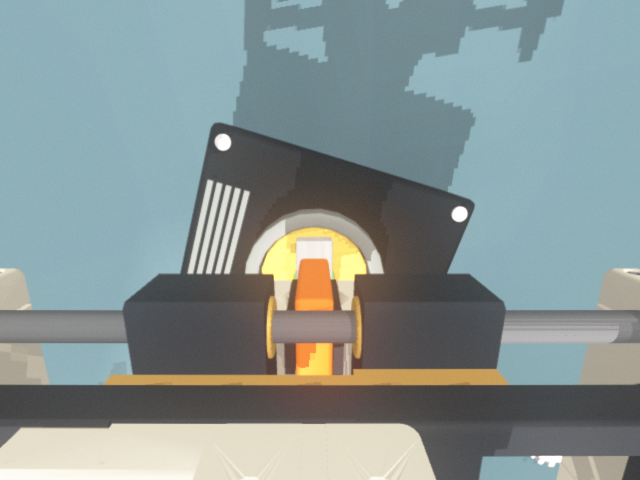

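```bash
python3 -m pendant '[[0,-0.0004,0,0,0,0.04,-1],[0,-0.0004,0,0,0,0.08,-1],[0,-0.0004,0,0,0,0.11,-1],[0,-0.0004,0,0,0,0.14,-1],[0,-0.0004,0,0,0,0.14,-1]]'; python3 -c "
from h import *
st()
s=snapshot('wrist')
st()"
```

```text
clock: 15.02
tool_pos: [0.5801, -0.1585, 0.0827]
orientation: [-180.0, 0.0, -107.1]
force: [2.0, 2.4, -2.9]
opening: 0.0137
15.03 p [ 0.5801 -0.1585  0.0827] rpy [-1.7996e+02  2.0000e-02 -1.0713e+02] F [ 1.98  2.39 -2.93] M [ 0.74  -0.813  0.214] op 0.0137 j [  3.3  21.  -19.2  -0.  -49.7 -20.4]
15.07 p [ 0.58   -0.1585  0.0828] rpy [-1.7997e+02  2.0000e-02 -1.0710e+02] F [ 3.15  1.5  -2.88] M [ 0.706 -0.777  0.149] op 0.0135 j [  3.3  21.  -19.2  -0.  -49.7 -20.4]
```

```bash
cat > av.py <<'E'
from h import *
L=[]
for i in range(5):
    o=ctrl.get_obs(); L.append(np.r_[o["force"],o["moment"]]); snapshot("wrist")
o=ctrl.get_obs(); L.append(np.r_[o["force"],o["moment"]]); L=np.array(L)
print(round(o["clock"],2),"p",o["tool_pos"].round(4),"yaw",o["orientation"][2].round(2),"F",L.mean(0)[:3].round(2),"M",L.mean(0)[3:].round(3),"Mz",L[:,5].round(3))
E
python3 -m pendant '[[-0.0003,-0.0002,0,0,0,0.02,-1],[-0.0003,-0.0002,0,0,0,0.035,-1],[-0.0003,-0.0002,0,0,0,0.035,-1]]'; python3 av.py
```

```text
clock: 15.45
tool_pos: [0.5801, -0.1584, 0.0827]
orientation: [-180.0, 0.0, -109.1]
force: [2.5, 1.5, -2.7]
opening: 0.0136
15.7 p [ 0.5801 -0.1584  0.0827] yaw -109.13 F [ 2.01  0.84 -2.51] M [ 0.337 -0.84   0.224] Mz [0.206 0.222 0.24  0.233 0.197 0.247]
```

```bash
python3 -m pendant '[[0,0,0,0,0,0.01,-1],[0,0,0,0,0,0.02,-1],[0,0,0,0,0,0.02,-1]]'; python3 av.py;  python3 -m pendant '[[0,0,0,0,0,0.01,-1],[0,0,0,0,0,0.02,-1],[0,0,0,0,0,0.02,-1]]'; python3 av.py
```

```text
clock: 16.08
tool_pos: [0.5801, -0.1584, 0.0828]
orientation: [-180.0, 0.0, -110.3]
force: [2.7, 0.8, -1.4]
opening: 0.0135
16.32 p [ 0.5801 -0.1584  0.0827] yaw -110.28 F [ 2.66  0.56 -2.22] M [ 0.168 -1.021  0.193] Mz [0.194 0.213 0.22  0.172 0.202 0.157]
clock: 16.7
tool_pos: [0.5801, -0.1584, 0.0827]
orientation: [-180.0, 0.0, -111.4]
force: [2.2, -0.8, -2.1]
opening: 0.0142
16.95 p [ 0.5801 -0.1584  0.0827] yaw -111.42 F [ 2.88 -0.05 -1.85] M [ 0.051 -1.174  0.21 ] Mz [0.189 0.254 0.163 0.242 0.248 0.162]
```

```bash
python3 -m pendant '[[0,0,0,0,0,0.008,-1],[0,0,0,0,0,0.015,-1],[0,0,0,0,0,0.015,-1]]'; python3 av.py;  python3 -m pendant '[[0,0,0,0,0,0.008,-1],[0,0,0,0,0,0.015,-1],[0,0,0,0,0,0.015,-1]]'; python3 av.py
```

```text
clock: 17.32
tool_pos: [0.5801, -0.1584, 0.0827]
orientation: [-180.0, 0.0, -112.3]
force: [3.9, -0.7, -2.4]
opening: 0.0141
17.57 p [ 0.5801 -0.1584  0.0827] yaw -112.28 F [ 3.87 -0.01 -1.72] M [-0.091 -1.38   0.227] Mz [0.237 0.263 0.19  0.214 0.24  0.219]
clock: 17.95
tool_pos: [0.5801, -0.1584, 0.0827]
orientation: [-180.0, 0.0, -113.2]
force: [3.7, -0.3, -0.7]
opening: 0.0141
18.2 p [ 0.5801 -0.1584  0.0827] yaw -113.14 F [ 4.12 -0.5  -1.72] M [-0.157 -1.553  0.232] Mz [0.219 0.235 0.245 0.212 0.205 0.273]
```

```bash
python3 -m pendant '[[-0.0001,-0.0004,0,0,0,0.005,-1],[-0.0001,-0.0004,0,0,0,0.01,-1],[-0.0001,-0.0004,0,0,0,0.01,-1]]'; python3 av.py;  python3 -m pendant '[[0,0,0,0,0,0.005,-1],[0,0,0,0,0,0.01,-1],[0,0,0,0,0,0.01,-1]]'; python3 av.py
```

```text
clock: 18.58
tool_pos: [0.5802, -0.1584, 0.0826]
orientation: [180.0, -0.0, -113.7]
force: [1.8, 0.6, -0.6]
opening: 0.0138
18.82 p [ 0.5801 -0.1585  0.0826] yaw -113.73 F [ 2.14  0.36 -0.15] M [ 0.16  -0.739  0.243] Mz [0.225 0.251 0.275 0.237 0.215 0.252]
clock: 19.2
tool_pos: [0.5802, -0.1584, 0.0826]
orientation: [180.0, -0.0, -114.3]
force: [2.0, 0.4, 1.0]
opening: 0.0138
19.45 p [ 0.5802 -0.1585  0.0827] yaw -114.3 F [0.95 0.53 1.29] M [ 0.296 -0.305  0.26 ] Mz [0.285 0.228 0.273 0.241 0.257 0.273]
```

```bash
python3 -m pendant '[[0,0,0,0,0,0.01,-1],[0,0,0,0,0,0.01,-1]]'; python3 av.py;  python3 -m pendant '[[0,0,0,0,0,0.01,-1],[0,0,0,0,0,0.01,-1]]'; python3 av.py
```

```text
clock: 19.7
tool_pos: [0.5802, -0.1584, 0.0826]
orientation: [180.0, -0.0, -114.9]
force: [-0.3, 1.2, 1.4]
opening: 0.014
19.95 p [ 0.5803 -0.1585  0.0826] yaw -114.86 F [-0.26  0.81  1.67] M [ 0.341 -0.002  0.423] Mz [0.45  0.409 0.411 0.464 0.399 0.407]
clock: 20.2
tool_pos: [0.5803, -0.1584, 0.0826]
orientation: [180.0, -0.0, -115.4]
force: [-0.8, -0.6, 1.7]
opening: 0.0142
20.45 p [ 0.5803 -0.1585  0.0826] yaw -115.44 F [-0.42  0.81  1.88] M [0.347 0.21  0.571] Mz [0.63  0.594 0.568 0.582 0.511 0.544]
```

Typing two increments in one go was a mistake. The first brought it to 0.42 N m, but the second took the reading to about 0.57 N m. I unwind at once, then check the sensor's zero.

```bash
python3 -m pendant '[[0,0,0,0,0,-0.015,-1],[0,0,0,0,0,-0.03,-1],[0,0,0,0,0,-0.036,-1],[0,0,0,0,0,-0.036,-1]]'; python3 av.py
```

```text
clock: 20.95
tool_pos: [0.5802, -0.1585, 0.0824]
orientation: [180.0, -0.0, -113.4]
force: [-0.0, 0.2, -0.4]
opening: 0.014
21.2 p [ 0.5802 -0.1585  0.0824] yaw -113.39 F [ 0.29 -0.1  -1.04] M [0.119 0.069 0.033] Mz [ 0.011  0.04  -0.023  0.111 -0.006  0.067]
```

```bash
python3 -m pendant '[[0,0,-0.002,0,0,-0.003,-1],[0,0,-0.004,0,0,-0.003,-1],[0,0,-0.007,0,0,-0.003,-1],[0,0,-0.011,0,0,-0.003,-1],[0,0,-0.025,0,0,-0.003,-1],[0,0,-0.05,0,0,-0.003,-1],[0,0,-0.08,0,0,-0.003,-1],[0,0,-0.08,0,0,-0.003,-1],[0,0,-0.08,0,0,-0.003,-1],[0,0,-0.08,0,0,-0.003,-1]]'; python3 av.py; python3 - <<'E'
from h import *
s=snapshot('wrist');im=s['image'];cv2.imwrite('pics/w10.png',im)
E
```

```text
clock: 22.45
tool_pos: [0.5798, -0.1584, 0.1619]
orientation: [179.9, -0.0, -113.2]
force: [0.2, -0.7, -0.8]
opening: 0.0139
22.7 p [ 0.5802 -0.1585  0.1621] yaw -113.21 F [-0.29 -0.08 -1.18] M [0.037 0.08  0.006] Mz [-0.032  0.001  0.025  0.063  0.007 -0.029]
```

View pics/w10.png

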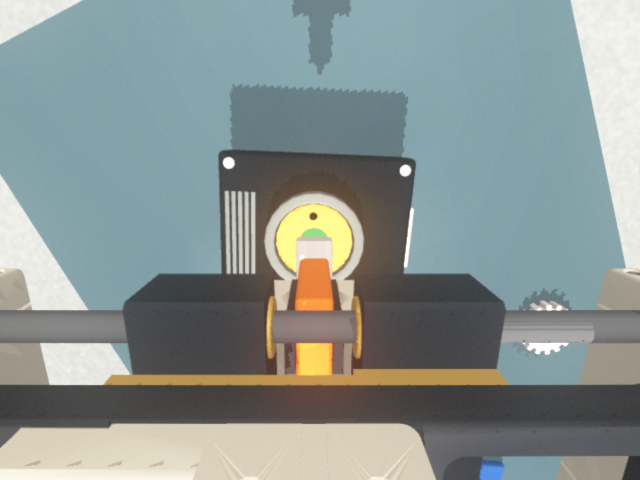

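Hole seen at (313,216). The sensor's zero is about 0.006, so the peak really was around 0.57. I check the ring angle, then return the spanner.

```bash
python3 - <<'E'
from h import *
o=ctrl.get_obs(); s=snapshot("wrist"); g=cv2.cvtColor(s["image"],cv2.COLOR_BGR2GRAY).astype(float)
def cen(u,v,n,f):
    w=f(g[v-n:v+n+1,u-n:u+n+1]); yy,xx=np.mgrid[v-n:v+n+1,u-n:u+n+1]; return [(w*xx).sum()/w.sum(),(w*yy).sum()/w.sum()]
h=plane(s,[cen(313,216,7,lambda w:np.clip(120-w,0,None))],.06,o)[0]
S=plane(s,[cen(229,163,8,lambda w:np.clip(w-150,0,None)),cen(405,171,8,lambda w:np.clip(w-150,0,None))],.05,o)
hsv=cv2.cvtColor(s["image"],cv2.COLOR_BGR2HSV); b=(hsv[...,0]>15)&(hsv[...,0]<36)&(hsv[...,1]>90)&(hsv[...,2]>150)
pts=[[c,180+np.where(b[180:260,c])[0].min()-.5] for c in range(282,346,2)]
Q=plane(s,pts,.06,o)[:,:2]; sol=np.linalg.lstsq(np.c_[2*Q,np.ones(len(Q))],(Q**2).sum(1),rcond=None)[0]; c=sol[:2]
d=h[:2]-c; e=S[0]-S[1]; print("ctr",c,"hole r",np.hypot(*d),"hole ang",np.degrees(np.arctan2(d[1],d[0])),"screw ang",np.degrees(np.arctan2(e[1],e[0])))
delta([.5565,.1818,.13],-28.64)
E
```

```text
ctr [ 0.5797433  -0.15754199] hole r 0.02027638900829177 hole ang -112.02584435998514 screw ang -25.68923940243647
shift [-0.3033  0.156   0.0324] rot [ 5.0000e-04  1.0000e-04 -1.4759e+00]
```

The ring is at −112.0° against the unit's −25.8°, which is about 1.50 rad, so it is home. I return to the stand.

```bash
python3 -m pendant '[[-0.0379,0.0195,0,0,0,-0.1845,-1],[-0.0758,0.039,0,0,0,-0.369,-1],[-0.1137,0.0585,0,0,0,-0.5535,-1],[-0.1516,0.078,0,0,0,-0.738,-1],[-0.1896,0.0975,0,0,0,-0.9225,-1],[-0.2275,0.117,0,0,0,-1.107,-1],[-0.2654,0.1365,0,0,0,-1.2914,-1],[-0.3033,0.156,0,0,0,-1.4759,-1],[-0.3033,0.156,0,0,0,-1.4759,-1],[-0.3033,0.156,0.02,0,0,-1.4759,-1],[-0.3033,0.156,0.0324,0,0,-1.4759,-1],[-0.3033,0.156,0.0324,0,0,-1.4759,-1]]';python3 -m pendant '[[0,0,0,0,0,0,-1],[0,0,0,0,0,0,-1],[0,0,0,0,0,0,-1],[0,0,0,0,0,0,-1],[0,0,0,0,0,0,-1]]'; python3 - <<'E'
from h import *
st(); s=snapshot('wrist');im=s['image'];cv2.imwrite('pics/w11.png',im); st()
delta([.5565,.1818,.06],-28.64)
E
```

```text
clock: 24.3
tool_pos: [0.556, 0.1809, 0.1292]
orientation: [179.9, 0.1, -28.7]
force: [-0.4, -0.9, -0.4]
opening: 0.0138
clock: 24.92
tool_pos: [0.5565, 0.1818, 0.1304]
orientation: [-180.0, -0.0, -28.6]
force: [-0.7, 1.0, -1.1]
opening: 0.014
24.93 p [0.5565 0.1818 0.1304] rpy [-179.99   -0.    -28.64] F [-0.68  1.01 -1.11] M [-0.07   0.123  0.019] op 0.014 j [ 37.2  16.8 -18.3  -0.  -54.9  24.1]
24.98 p [0.5565 0.1818 0.1303] rpy [-179.99   -0.    -28.64] F [-0.22  0.82 -1.14] M [-0.071  0.167  0.023] op 0.0141 j [ 37.2  16.8 -18.3  -0.  -54.9  24.1]
shift [0.     0.     0.0703] rot [-0.0001 -0.     -0.    ]
```

View pics/w11.png

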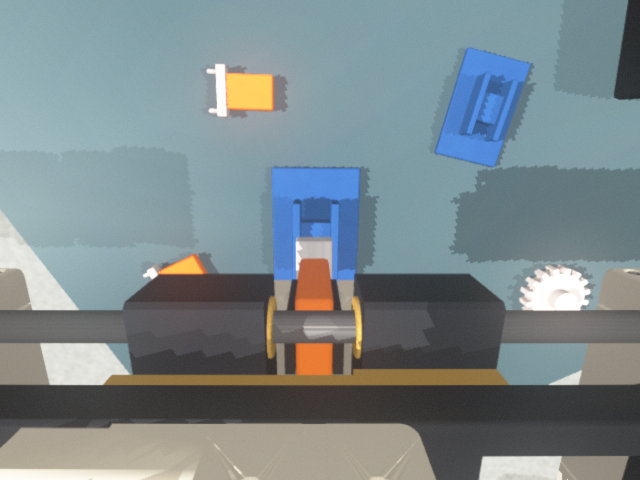

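The spanner is back exactly at the grasp pose in x, y and yaw, with the crossbar at column 314 between the stand's walls at 297 and 334. I lower it.

```bash
python3 -m pendant '[[0,0,0.02,0,0,0,-1],[0,0,0.04,0,0,0,-1],[0,0,0.06,0,0,0,-1],[0,0,0.072,0,0,0,-1],[0,0,0.08,0,0,0,-1],[0,0,0.085,0,0,0,-1],[0,0,0.085,0,0,0,-1]]'; python3 -c "
from h import *
st()"
```

```text
clock: 25.85
tool_pos: [0.5566, 0.1818, 0.0453]
orientation: [180.0, -0.0, -28.6]
force: [-0.1, 0.0, -0.7]
opening: 0.0137
25.85 p [0.5566 0.1818 0.0453] rpy [180.    -0.   -28.64] F [-0.08  0.02 -0.67] M [-0.019  0.118  0.009] op 0.0137 j [ 37.2  22.4 -23.3   0.  -44.3  24.1]
```

```bash
python3 -m pendant '[[0,0,0.003,0,0,0,-1],[0,0,0.0055,0,0,0,-1],[0,0,0.0066,0,0,0,-1],[0,0,0.0066,0,0,0,-1]]'; python3 av.py
```

```text
clock: 26.35
tool_pos: [0.5565, 0.1818, 0.0387]
orientation: [180.0, -0.0, -28.6]
force: [0.2, 0.4, -0.9]
opening: 0.0136
26.6 p [0.5565 0.1818 0.0387] yaw -28.64 F [ 0.38 -0.06 -1.26] M [-0.068  0.14   0.029] Mz [ 0.06   0.033  0.068  0.012  0.006 -0.003]
```

```bash
python3 -m pendant '[[0,0,0.0005,0,0,0,-1],[0,0,0.0005,0,0,0,-1]]'; python3 av.py
```

```text
clock: 26.85
tool_pos: [0.5566, 0.1818, 0.0385]
orientation: [-180.0, -0.0, -28.6]
force: [-1.8, -0.5, 4.8]
opening: 0.0138
27.1 p [0.5566 0.1818 0.0385] yaw -28.64 F [-2.27 -0.25  5.37] M [-0.187  0.971 -0.012] Mz [-0.057 -0.056 -0.006  0.032  0.031 -0.013]
```

Seated, with the contact force turning positive (about 6 N of support). I release and retreat.

```bash
python3 -m pendant '[[0,0,-0.0003,0,0,0,-0.5],[0,0,-0.0003,0,0,0,0],[0,0,-0.0003,0,0,0,0.5],[0,0,-0.0003,0,0,0,1],[0,0,-0.0003,0,0,0,1],[0,0,-0.0003,0,0,0,1],[0,0,-0.0003,0,0,0,1],[0,0,-0.0003,0,0,0,1],[0,0,-0.0003,0,0,0,1]]'; python3 -m pendant '[[0,0,-0.01,0,0,0,1],[0,0,-0.03,0,0,0,1],[0,0,-0.06,0,0,0,1],[0,0,-0.1,0,0,0,1],[0,0,-0.15,0,0,0,1],[0,0,-0.15,0,0,0,1],[0,0,-0.15,0,0,0,1],[0,0,-0.15,0,0,0,1]]'; python3 - <<'E'
from h import *
st()
for n in("wrist","top","side"):
    cv2.imwrite(f"pics/{n}12.png",snapshot(n)["image"])
E
```

```text
clock: 28.22
tool_pos: [0.5565, 0.1818, 0.0385]
orientation: [-180.0, -0.0, -28.6]
force: [-0.1, 0.0, 0.1]
opening: 0.087
clock: 29.22
tool_pos: [0.5559, 0.1814, 0.1876]
orientation: [179.9, 0.1, -28.7]
force: [-0.7, 0.8, -0.4]
opening: 0.0878
29.23 p [0.5559 0.1814 0.1876] rpy [ 1.7992e+02  5.0000e-02 -2.8650e+01] F [-0.7   0.8  -0.43] M [-0.046  0.135 -0.002] op 0.0878 j [ 37.2  13.8 -14.1  -0.  -62.1  24.1]
```

View pics/wrist12.png

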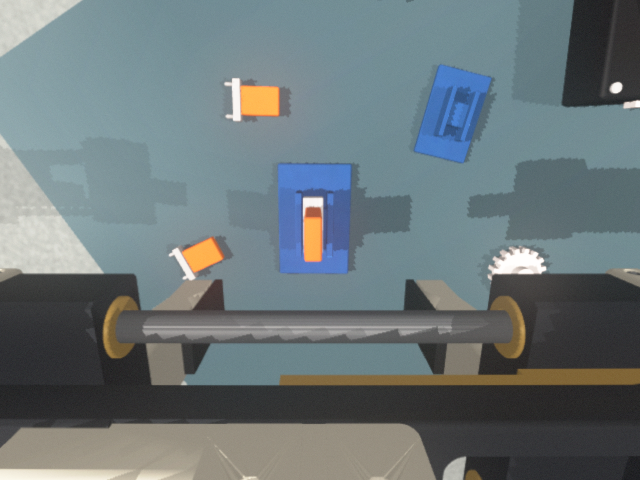

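View pics/side12.png

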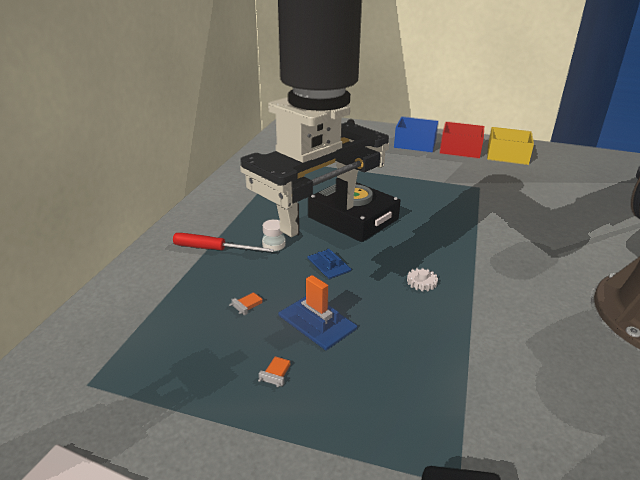

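The wrist view shows the spanner upright in its stand at (313,232). In the side view it stands at (317,296), and the jar, gear, screwdriver and look-alikes have not moved. I hand in.

```bash
python3 -c "
from plant import ctrl
print(ctrl.close_job())"
```

```text
the job is handed in; nothing more can be done
None
```

The ring is fully home and the spanner is back in its stand, but I overshot the tightening torque, probably past the 0.55 N m limit.

- **Torque (failed check):** I typed two turn increments in a row without reading the first result. The first gave a steady 0.42 N m. The second took the reading to about 0.57 N m (single samples 0.51–0.63, noise about ±0.04, sensor zero about 0.01). It held that for about a quarter of a second, until I unwound it. The nip-up was well over 0.24 N m, but the ring may count as damaged.
- **Ring position:** It turned clockwise onto its stop. The last wrist picture puts the ring at −112.0° against the unit's −25.8°, which is about 1.50 rad, so it is home.
- **Push on the ring:** The measured vertical force never exceeded about 4 N, and only the spanner touched the ring.
- **Spanner and bench:** The spanner was set down upright in the large stand and released, and the arm was backed off about 150 mm. The last side and wrist pictures show nothing else moved by eye. I saved a last top picture but did not look at it. The whole job took about 29 s.
- **Calibration:** The wrist camera's calibration shifted by up to about 2 mm between readings. I aligned the pins by comparing the crossbar with the hole in the same picture, and they went in without pushing.

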